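# Run a UV tool box: off, load tweezers, latch lid, on

### The arm

A 6-joint arm with a two-finger parallel gripper is mounted at the origin on a cart in front of the work surface, level with it; the furniture and walls round the work are solid. World frame = base frame: x ahead of the robot, y to its left, z up, the work surface at z = 0. Lengths are in m, angles in rad, forces in N, time in s.
With the tool pointing down it reaches from about 0.35 to 0.975 m from the base axis. Payload 4.9 kg.
Tool frame: the origin (TCP) lies midway between the tips of the shut fingers; the grasp point (between the pads) lies 19 mm behind it; z points along the fingers, y is the line along which they close (so a half turn about z gives the same grasp; the last joint's range is limited). The gripper opens to 85 mm and grips with 20 to 120 N. Pads are 22 mm wide; open, the fingers measure 114 mm over their backs; the gripper's body (76 mm by 85 mm) begins 54 mm behind the grasp point. The pads swing forward as they close: fully open they stand 13 mm farther back than shut.
Start: joints at [1.157, 0.053, 1.613, -0, 1.476, -0.119], TCP at [0.182, 0.598, 0.231] pointing down, gripper open.
Joint ranges: [-3.01, 3.01], [-1.01, 2.22], [0.06, 2.58], [-1.02, 4.17], [0.09, 2.62], [-3.14, 3.14]. Speed limits (rad/s): [2.57, 2.57, 3.14, 3.14, 3.14, 3.14].

### API

Orientations are given as a unit quaternion [w, x, y, z].
In Python, from plant import manip gives the robot as it stands.
- The arm moves only by the tool carry_out, never from a script. Its argument "moves" is a list of rows, each a list of 7 numbers: the opening, from 0 (shut) to 1 (fully open), then the shift along the tool's x, y, z normalised to -1 to 1, where 1 is 0.4 m, then the turn, a rotation vector about the tool's x, y, z normalised to -1 to 1, where 1 is 0.5 rad. In form: [[grip, dx, dy, dz, rx, ry, rz], ...]. A call has 1 to 8 rows; each row is the pose to reach, as a shift and turn from the pose commanded when the call began, along the tool's axes at that moment; what a row does not reach only later rows make up. A row lasts 1/12 s, in which the tool goes at most 41.7 mm and 7.16 degrees, less where a joint would pass 70% of its speed; a pose out of reach is approached as far as the arm can. A call with a number of a shift or a turn outside -1 to 1 is refused whole. A call with a gripper value outside its range is refused whole. The fingers move at their own pace and stop on an object; the grip force is fixed at half the most. Time passes only in rows, so rows that repeat a pose let the fingers close. It gives the time, the measured TCP pose, the force and the opening at its end, in the units of the state.
- manip.state(): the state, without advancing time (a new reading comes with each control period).
- manip.grab_frame(name): name is "side" or "top" or "wrist"; returns the picture (480x640x3 uint8, red, green, blue); there is no depth.
- manip.camera_info(name): a dict with "intrinsics" (3x3 intrinsics, pixels), "extrinsics" (4x4, takes a point from world to camera coordinates). Camera axes: x right, y down, z forward; pixel columns grow to the right and rows downward; lengths in m; the calibration is good to about 2 mm. A picture is of the moment at which its call begins: read the wrist's pose just before it. camera_info takes no time and is no camera call; for the wrist camera it gives the pose at the moment of the call.
- manip.job_done(): hands the job in, once; it reports no verdict.
The state is a dict: "time": time; "joint_pos": joint angles; "joint_vel": joint speeds; "joint_efforts": joint torques, N m; "tool_pos": TCP position; "tool_rot": TCP orientation; "contact_force": force on the tool from outside, world axes, zero at the start; "ft_torque": the same for the moment, N m; "gripper_width": opening from 0.0 (shut) to 1.0 (fully open).
Only numpy, scipy, OpenCV 4.12 (cv2) and the standard library are available. Lean on these libraries where they do the work, as an engineer would, in place of code of your own. Each camera call takes 0.05 s, during which the arm holds its last target. There are 200 camera calls.

### The job

The small UV tool box was left switched on with its lid standing open. Turn its red handle fully off, lay the tweezers flat on the box's floor, swing the blue lid shut and press its front edge down until the tab clicks home behind the front rim, and then turn the handle fully back on. Leave everything else on the table standing where it is.

Things in the scene. Friction and masses are not known exactly. Their poses are not given: they have to be found in the camera images.
- uv_box: fixed grey-white box, 120 (x) x 260 (y) x 70 mm high; origin at the centre of its underside, its front is the -x side, z up. The left part (y -40 to +130 mm) is the open chamber, walls 5 mm; the right part (y -130 to -40) is a solid switch deck, top at 70 mm, with a yellow plate and the red handle, a white dot at the off and a green dot at the on position
- chamber_floor (a point): centre of the chamber's steel floor, 30 mm above the table and 40 mm below the rim; axes as uv_box; the floor inside is 110 (x) x 165 (y) mm, uv_box frame (0, 45, 30) mm
- lid_hinge (a point): middle of the lid's hinge line, which runs along uv_box y at the chamber's back rim; uv_box frame (60, 45, 72.5) mm
- lid_edge (a point): middle of the front edge of the blue lid, on its upper (outer) face; moves with the lid, 118 mm from the hinge line. The lid is 5 mm thick, 168 mm wide, 122 mm deep, with a 50 mm wide finger lip reaching 8 mm past the edge, and a tab 16 mm deep under it
- uv_lid (a joint): lid angle, rad: 0 = shut with the tab behind the rim, 1.57 = upright, 2.0 = leaning back on its stop. Stiff hinge, the lid stays where it is left. From about 0.1 rad it rests with its tab on the sprung lip of the front rim and needs about 4 N down on the front edge to click to 0. It cannot shut while the handle is on
- handle_axis (a point): point on the vertical turning axis of the red handle at mid height of its bar; uv_box frame (-20, -85, 93) mm
- handle_grip (a point): point in the red handle's bar, 48 mm from the axis, at mid height. The bar is 12 mm wide, 22 mm tall (z 83 to 105 mm above the table), and reaches 72 mm from the axis; it clears the deck by 13 mm and the shut lid by 8 mm
- power_handle (a joint): handle angle, rad: 0 = off (bar points to the box's front, -x), 1.571 = on (bar points to +y, over the lid's front right corner); clockwise seen from above turns it on. A spring detent pulls it to the nearer end (at most about 0.1 N m, strongest midway to either end)
- tweezers: steel tweezers, 13 x 115 x 9 mm, lying flat; origin at the centre of the underside, long axis y
- nail_scissors: bystander: nail scissors, 54 x 98 x 7 mm, lying flat; origin at the centre of the underside, long axis y
- spray: bystander: white and green bottle, 46 mm across, 170 mm tall; origin at the centre of the underside
- toner: bystander: pale bottle with black cap, 54 mm across, 175 mm tall; origin at the centre of the underside
- cream_pot: bystander: pink jar with white lid, 53 mm across, 50 mm tall; origin at the centre of the underside
- brown_bottle: bystander: brown bottle with black cap, 31 mm across, 88 mm tall; origin at the centre of the underside
- beaker: bystander: clear measuring beaker, 46 mm across, 57 mm tall; origin at the centre of the underside

How it is judged:
On the way, in this order (a step that is already met when the one before it is completed fails the run):
1. the handle is turned off while the lid stands open (value of joint power_handle below 0.2 rad and value of joint uv_lid above 0.6 rad), for 0.2 s.
2. the tweezers lie on the chamber floor, the lid still open and the handle off (all of step 1 and x of tweezers in the frame of chamber_floor between -0.05 and 0.05 m and y of tweezers in the frame of chamber_floor between -0.07 and 0.07 m and z of tweezers in the frame of chamber_floor between -0.01 and 0.016 m and linear speed of tweezers below 0.03 m/s and contact force between the fingers and tweezers below 0.05 N), for 0.2 s.
3. the lid is shut with its tab behind the rim, the handle still off (value of joint uv_lid below 0.035 rad and value of joint power_handle below 0.2 rad and x of tweezers in the frame of chamber_floor between -0.05 and 0.05 m and y of tweezers in the frame of chamber_floor between -0.07 and 0.07 m and z of tweezers in the frame of chamber_floor between -0.01 and 0.016 m), for 0.2 s.
4. the handle is turned on, the lid staying shut (value of joint power_handle above 1.37 rad and value of joint uv_lid below 0.035 rad), for 0.2 s.
At the end, for the whole second after the job is handed in: the tweezers lie at rest on the chamber floor (origin within 50 mm in x and 70 mm in y of its centre, under 16 mm above it), the lid is shut to within 0.035 rad with its tab behind the rim, and the handle is on (over 1.37 rad); no bystander has been moved more than 40 mm or tipped (all of step 4 and x of tweezers in the frame of chamber_floor between -0.05 and 0.05 m and y of tweezers in the frame of chamber_floor between -0.07 and 0.07 m and z of tweezers in the frame of chamber_floor between -0.01 and 0.016 m and linear speed of tweezers below 0.03 m/s); the robot touches nothing.
It fails at once if a bystander is moved more than 40 mm (distance of any of nail_scissors, spray, toner, cream_pot, brown_bottle, beaker from where it was at the start of the episode above 0.04 m).
It fails at once if a bystander is tipped over (angle between any of nail_scissors, spray, toner, cream_pot, brown_bottle, beaker's own z axis and vertical above 0.6 rad).
It also fails if it takes over 72 s, if anything falls off the work surface, if the arm or the gripper's body presses on something with over 40 N, if the wrist force passes 120 N, or if a joint passes its speed limit or range.

## Working session

There is one attempt and no reset: what is moved stays moved. The work goes in short steps, Python scripts to look and compute and a tool call to move; the robot and the scene stay as the last step left them, time stands still between calls to the robot, and variables do not carry over. Pictures are saved under pics/ and viewed, on a budget of 10 in all, crops included, one or two more only if the job needs it, and the job is handed in when it is done.

Besides the shell and the picture viewer there is one more tool, called after ">>>" by a JSON object that holds its "name" and its "arguments". carry_out: Moves the arm, as the interface text tells. Scaled input: -1 to 1 covers 0.4 m each way for a shift and 0.5 rad each way for a turn. Its arguments: {"type":"object","properties":{"moves":{"type":"array"}},"required":["moves"]}

```bash
mkdir -p pics; ls
python3 - <<'E'
from plant import manip
import cv2,numpy as np
print(manip.state())
for n in("top","side"):
    im=manip.grab_frame(n); cv2.imwrite(f"pics/{n}0.png",im[:,:,::-1])
    c=manip.camera_info(n); print(n,np.round(c["intrinsics"],1).tolist(),np.round(c["extrinsics"],3).tolist())
E
```

```text
pics
{'time': 0.0, 'joint_pos': array([ 1.15699362e+00,  5.33558878e-02,  1.61430952e+00,  2.50154456e-05,
        1.47600970e+00, -1.18999203e-01]), 'joint_vel': array([-0.00040259, -0.00010433,  0.00012518, -0.00050307,  0.0008182 ,
       -0.00028928]), 'joint_efforts': array([-6.35171250e-05, -3.93685949e+01, -3.70175779e+01, -3.72982925e-06,
        6.91266774e-03,  1.29216360e-05]), 'tool_pos': array([0.18133155, 0.59745693, 0.23005436]), 'tool_rot': array([-2.86125470e-04,  1.46869664e-01,  9.89155305e-01, -1.00121889e-03]), 'contact_force': array([ 0.20254107,  1.16253664, -0.23725582]), 'ft_torque': array([-0.03755109,  0.03800278,  0.00941716]), 'gripper_width': 0.9993674925127831}
top [[519.2, 0.0, 318.1], [0.0, 519.2, 236.0], [0.0, 0.0, 1.0]] [[-0.022, -0.999, -0.033, 0.051], [-0.983, 0.027, -0.182, 0.518], [0.182, 0.028, -0.983, 1.083], [0.0, 0.0, 0.0, 1.0]]
side [[433.5, 0.0, 323.4], [0.0, 433.5, 234.0], [0.0, 0.0, 1.0]] [[0.987, -0.161, 0.015, -0.497], [-0.091, -0.63, -0.771, 0.146], [0.133, 0.76, -0.636, 0.977], [0.0, 0.0, 0.0, 1.0]]
```

View pics/top0.png

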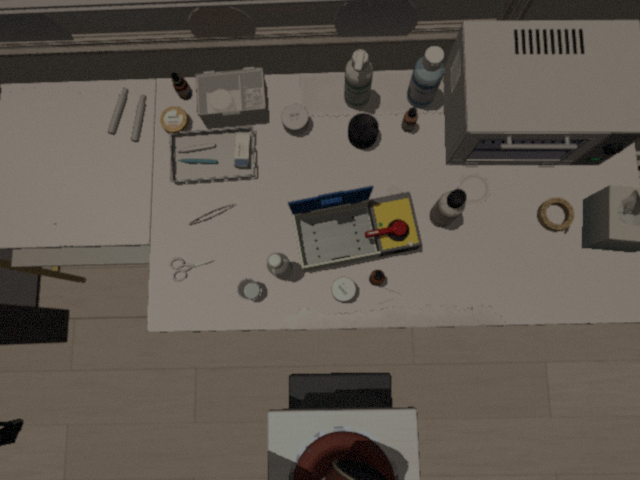

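View pics/side0.png

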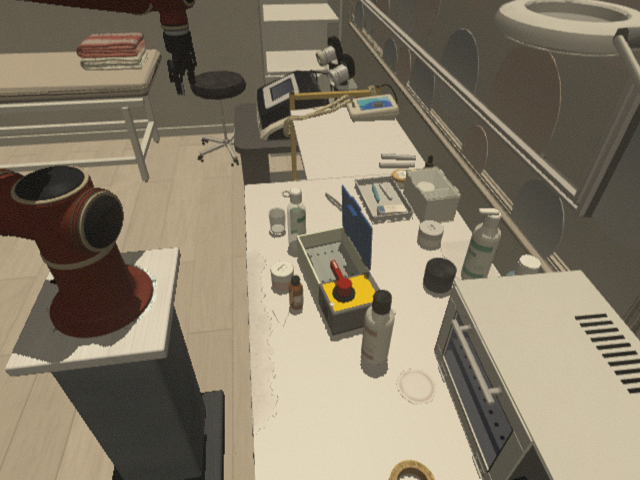

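The top view shows the box at about px (355,230), with the lid up and the handle (400,228) pointing left. The tweezers are at (212,214), the scissors at (190,268), the spray at (278,265), the pot at (344,290), the brown bottle at (377,278) and the toner at (450,205). Next I zoom in and measure.

```bash
cat > h.py <<'E'
import numpy as np,cv2
from plant import manip
from scipy.spatial.transform import Rotation as R
def ray(n,uv,z,c=None):
    c=c or manip.camera_info(n);K=c["intrinsics"];E=np.array(c["extrinsics"])
    C=-E[:3,:3].T@E[:3,3]; d=E[:3,:3].T@np.linalg.inv(K)@np.array([uv[0],uv[1],1.])
    return C+d*(z-C[2])/d[2]
def proj(n,p,c=None):
    c=c or manip.camera_info(n);E=np.array(c["extrinsics"]);q=c["intrinsics"]@(E[:3,:3]@np.array(p)+E[:3,3]);return q[:2]/q[2]
def rot(s): 
    q=s["tool_rot"];return R.from_quat([q[1],q[2],q[3],q[0]])
E
python3 - <<'E'
from h import *
im=cv2.imread("pics/top0.png")
cv2.imwrite("pics/crop.png",cv2.convertScaleAbs(cv2.resize(im[165:310,160:480],None,fx=2.5,fy=2.5,interpolation=cv2.INTER_CUBIC),alpha=1.4))
hsv=cv2.cvtColor(im,cv2.COLOR_BGR2HSV)
roi=np.zeros(im.shape[:2],np.uint8);roi[165:310,160:480]=1
for nm,lo,hi,z in(("yellow",(20,150,90),(35,255,255),.07),("red1",(0,150,60),(8,255,255),.105),("red2",(172,150,60),(180,255,255),.105),("blue",(100,120,40),(130,255,255),.13)):
    m=cv2.inRange(hsv,lo,hi)*roi
    p=cv2.findNonZero(m)
    if p is None: print(nm,None);continue
    r=cv2.minAreaRect(p);b=cv2.boxPoints(r)
    print(nm,len(p),np.round(b,1).tolist(),[np.round(ray("top",q,z)[:2],3).tolist() for q in b])
# tweezers: dark thin on table
g=cv2.cvtColor(im,cv2.COLOR_BGR2GRAY);t=g[195:235,180:245];print(np.median(t))
m=(t<np.median(t)-18).astype(np.uint8);p=cv2.findNonZero(m)+np.array([180,195]);r=cv2.minAreaRect(p)
print(r,[np.round(ray("top",q,.005)[:2],3).tolist() for q in cv2.boxPoints(r)],ray("top",r[0],.005))
E
```

```text
yellow 1111 [[372.8999938964844, 205.0], [408.20001220703125, 197.39999389648438], [417.8999938964844, 241.8000030517578], [382.5, 249.5]] [[0.58, -0.081], [0.594, -0.158], [0.497, -0.173], [0.482, -0.098]]
red1 229 [[365.0, 232.39999389648438], [402.79998779296875, 218.1999969482422], [407.70001220703125, 231.1999969482422], [369.8999938964844, 245.39999389648438]] [[0.514, -0.06], [0.541, -0.139], [0.514, -0.148], [0.486, -0.069]]
red2 26 [[370.29998779296875, 232.89999389648438], [404.5, 221.5], [407.8999938964844, 231.6999969482422], [373.70001220703125, 243.10000610351562]] [[0.512, -0.071], [0.534, -0.142], [0.513, -0.148], [0.491, -0.077]]
blue 260 [[288.5, 201.10000610351562], [370.79998779296875, 186.10000610351562], [372.70001220703125, 196.1999969482422], [290.29998779296875, 211.10000610351562]] [[0.578, 0.095], [0.605, -0.074], [0.584, -0.077], [0.557, 0.092]]
123.0
((212.00001525878906, 214.00001525878906), (7.155416965484619, 50.087921142578125), 63.43495178222656) [[0.568, 0.338], [0.618, 0.235], [0.603, 0.227], [0.553, 0.33]] [0.58533934 0.28269139 0.005     ]
```

View pics/crop.png

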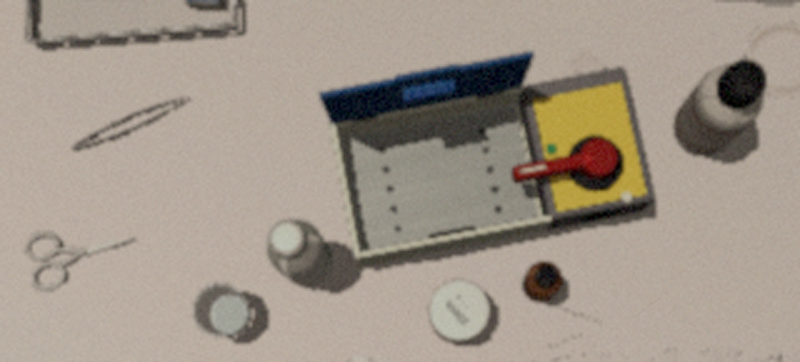

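The crop shows the front-left rim corner at crop (360,260), the right-back corner at (625,70) and the right-front corner at (655,205). The bar points to +y, with its knob at (598,160). The lid is about upright. Now I compute the box frame, the bystanders and the lid angle.

Run:
```python
from h import *
u=lambda x,y:(160+x/2.5,165+y/2.5)
for n,p,z in(("FL",u(360,258),.07),("FR",u(652,203),.07),("BR",u(625,70),.07),("knob",u(599,158),.105),("bartip",u(515,173),.105),("spray",u(287,237),.17),("toner",u(742,84),.175),("pot",u(460,308),.05),("brown",u(545,275),.088),("beaker",u(232,313),.057),("scis",u(80,260),.004),("lidtopL",u(322,94),.19),("lidtopR",u(531,54),.19),("lidbotR",u(528,84),.0725)):
    print(n,np.round(ray("top",p,z)[:2],3))
# lid height from lid top-left corner: side camera
im=cv2.imread("pics/side0.png");hsv=cv2.cvtColor(im,cv2.COLOR_BGR2HSV)
m=cv2.inRange(hsv,(100,120,40),(130,255,255));m[:180]=0;m[300:]=0;m[:,:330]=0;m[:,385:]=0
c=max(cv2.findContours(m,0,2)[0],key=cv2.contourArea);print(cv2.approxPolyDP(c,3,True)[:,0].tolist())
a=.17;o=np.array([.5236,-.0437]);M=np.array([[np.cos(a),-np.sin(a)],[np.sin(a),np.cos(a)]])
for t in(1.4,1.57,1.75,2.0):
  for y in(.045+.084,.045-.084):
    w=o+M@np.array([.06-.118*np.cos(t),y]);P=[*w,.0725+.118*np.sin(t)];print(t,y,proj("side",P).round(),proj("top",P).round(1))
for b in((.0,-.085),(-.02,-.085),(-.06,.13),(-.06,-.13),(.06,-.13)): print(b,o+M@np.array(b))
```

```text
FL [0.447 0.069]
FR [ 0.487 -0.179]
BR [ 0.604 -0.162]
knob [ 0.52  -0.131]
bartip [ 0.51  -0.062]
spray [0.452 0.12 ]
toner [ 0.562 -0.236]
pot [ 0.404 -0.014]
brown [ 0.427 -0.084]
beaker [0.404 0.18 ]
scis [0.46  0.326]
lidtopL [0.56 0.09]
lidtopR [ 0.587 -0.072]
lidbotR [ 0.593 -0.078]
[[349, 205], [355, 214]]
1.4 0.129 [334. 188.] [288.7 212.3]
1.4 -0.03900000000000001 [363. 232.] [374.4 195.4]
1.57 0.129 [342. 186.] [286.8 202.2]
1.57 -0.03900000000000001 [372. 230.] [372.3 185.4]
1.75 0.129 [351. 185.] [284.9 192. ]
1.75 -0.03900000000000001 [381. 228.] [369.9 175.3]
2.0 0.129 [362. 187.] [282.8 179.7]
2.0 -0.03900000000000001 [393. 229.] [366.6 163.2]
(0.0, -0.085) [ 0.5379805  -0.12747471]
(-0.02, -0.085) [ 0.5182688  -0.13085835]
(-0.06, 0.13) [0.44247121 0.07427508]
(-0.06, -0.13) [ 0.48645862 -0.18197696]
(0.06, -0.13) [ 0.60472879 -0.16167508]
```

```bash
cat >> h.py <<'E'
a0=.17;o0=np.array([.5236,-.0437]);M0=np.array([[np.cos(a0),-np.sin(a0)],[np.sin(a0),np.cos(a0)]])
def b2w(x,y,z): return np.array([*(o0+M0@np.array([x,y])),z])
def plan(pts,yaw=None):
    """world pts -> normalised tool shifts from the current pose; yaw = world angle of tool y (deg)"""
    s=manip.state();r=rot(s);Rm=r.as_matrix();rv=np.zeros(3)
    if yaw is not None:
        y=np.array([np.cos(np.radians(yaw)),np.sin(np.radians(yaw)),0]);z=np.array([0,0,-1.]);T=np.c_[np.cross(y,z),y,z]
        rv=(r.inv()*R.from_matrix(T)).as_rotvec()/.5
    print("t",round(s["time"],2),"tcp",s["tool_pos"].round(4),"ydeg",np.degrees(np.arctan2(Rm[1,1],Rm[0,1])).round(1),"box",(M0.T@(s["tool_pos"][:2]-o0)).round(4),"F",s["contact_force"].round(1),"grip",round(s["gripper_width"],3))
    for p in pts: print((Rm.T@(np.array(p)-s["tool_pos"])/.4).round(3).tolist(),"turn",rv.round(3).tolist())
E
python3 - <<'E'
from h import *
plan([b2w(0,-.037,.235)],100)
E
```

```text
t 0.1 tcp [0.1814 0.5975 0.2302] ydeg 73.1 box [-0.2288  0.6899] F [0.8 0.3 0.4] grip 1.001
[-1.326, -1.368, -0.01] turn [-0.003, -0.001, -0.939]
```

>>> {"name": "carry_out", "arguments": {"moves": [[0, -0.1, -0.1, -0.02, 0, 0, -0.2], [0, -0.2, -0.2, -0.02, 0, 0, -0.4], [0, -0.3, -0.3, -0.02, 0, 0, -0.6], [0, -0.4, -0.4, -0.02, 0, 0, -0.8], [0, -0.48, -0.48, -0.02, 0, 0, -0.94], [0, -0.55, -0.55, -0.02, 0, 0, -0.94], [0, -0.62, -0.62, -0.02, 0, 0, -0.94], [0, -0.68, -0.68, -0.02, 0, 0, -0.94]]}}

```text
time: 0.77
tool_pos: [0.3386, 0.3025, 0.2389]
tool_rot: [-0.0, -0.088, 0.996, -0.0]
contact_force: [1.4, 0.6, -0.6]
gripper_width: -0.0
```

Run:
```python
from h import *
plan([b2w(0.0,-.037,.24)],100)
```

```text
t 0.77 tcp [0.3386 0.3025 0.2389] ydeg 100.1 box [-0.1238  0.3725] F [ 1.4  0.6 -0.6] grip -0.0
[-0.303, -1.026, -0.003] turn [-0.0, -0.0, 0.003]
```

>>> {"name": "carry_out", "arguments": {"moves": [[0, -0.08, -0.1, 0, 0, 0, 0], [0, -0.16, -0.2, 0, 0, 0, 0], [0, -0.2, -0.3, 0, 0, 0, 0], [0, -0.24, -0.4, 0, 0, 0, 0], [0, -0.24, -0.5, 0, 0, 0, 0], [0, -0.24, -0.6, 0, 0, 0, 0], [0, -0.24, -0.68, 0, 0, 0, 0], [0, -0.24, -0.68, 0, 0, 0, 0]]}}

```text
time: 1.43
tool_pos: [0.4809, 0.0482, 0.2387]
tool_rot: [-0.0, -0.084, 0.996, -0.001]
contact_force: [0.6, 0.8, -0.9]
gripper_width: -0.001
```

Run:
```python
from h import *
plan([b2w(0.001,-.037,.24),b2w(0.001,-.037,.087)],100)
print(rot(manip.state()).as_rotvec())
```

```text
t 1.43 tcp [0.4809 0.0482 0.2387] ydeg 99.7 box [-0.0266  0.0978] F [ 0.6  0.8 -0.9] grip -0.001
[-0.069, -0.337, -0.002] turn [-0.004, -0.002, -0.011]
[-0.07, -0.336, 0.38] turn [-0.004, -0.002, -0.011]
[ 0.2649086  -3.12956846  0.00358565]
```

>>> {"name": "carry_out", "arguments": {"moves": [[0, -0.03, -0.1, 0, 0, 0, 0], [0, -0.07, -0.2, 0, 0, 0, 0], [0, -0.07, -0.3, 0, 0, 0, 0], [0, -0.07, -0.34, 0, 0, 0, 0], [0, -0.07, -0.34, 0.08, 0, 0, 0], [0, -0.07, -0.34, 0.16, 0, 0, 0], [0, -0.07, -0.34, 0.16, 0, 0, 0], [0, -0.07, -0.34, 0.16, 0, 0, 0]]}}

```text
time: 2.1
tool_pos: [0.53, -0.0749, 0.1729]
tool_rot: [-0.003, -0.088, 0.996, 0.001]
contact_force: [-0.8, 0.2, 0.8]
gripper_width: -0.001
```

Run:
```python
from h import *
ax=np.array([-.02,-.085])
P=[b2w(.001,-.037,.087)]
for th,d in((75,20),(60,21),(45,23),(30,22),(18,21),(8,20)):
    t=np.radians(th);q=ax+.048*np.array([-np.cos(t),np.sin(t)])+d/1e3*np.array([np.sin(t),np.cos(t)]);P.append(b2w(*q,.087))
plan(P,100)
im=manip.grab_frame("top");cv2.imwrite("pics/t1.png",cv2.resize(im[130:310,260:500,::-1],None,fx=3,fy=3))
```

```text
t 2.1 tcp [ 0.53   -0.0749  0.1729] ydeg 100.1 box [ 0.001  -0.0319] F [-0.8  0.2  0.8] grip -0.001
[-0.001, -0.013, 0.215] turn [0.005, -0.01, 0.002]
[0.034, -0.004, 0.215] turn [0.005, -0.01, 0.002]
[0.066, -0.003, 0.215] turn [0.005, -0.01, 0.002]
[0.096, -0.007, 0.215] turn [0.005, -0.01, 0.002]
[0.128, -0.025, 0.215] turn [0.005, -0.01, 0.002]
[0.15, -0.046, 0.215] turn [0.005, -0.01, 0.002]
[0.164, -0.066, 0.215] turn [0.005, -0.01, 0.002]
```

View pics/t1.png

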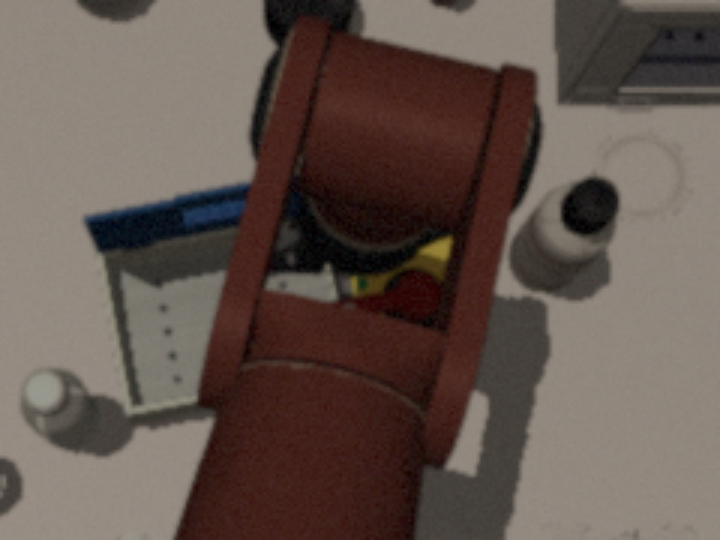

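The arm stands over the box; the lid and the toner are undisturbed, and the knob shows at crop (415,295). I descend next.

>>> {"name": "carry_out", "arguments": {"moves": [[0, 0, -0.01, 0.05, 0, 0, 0], [0, 0, -0.01, 0.1, 0, 0, 0], [0, 0, -0.01, 0.15, 0, 0, 0], [0, 0, -0.01, 0.2, 0, 0, 0], [0, 0, -0.01, 0.21, 0, 0, 0], [0, 0, -0.01, 0.21, 0, 0, 0]]}}

```text
time: 2.65
tool_pos: [0.5326, -0.0793, 0.0919]
tool_rot: [-0.0, -0.088, 0.996, 0.0]
contact_force: [0.3, 1.0, 1.3]
gripper_width: 0.002
```

>>> {"name": "carry_out", "arguments": {"moves": [[0, 0.02, 0.005, 0, 0, 0, 0], [0, 0.045, 0.007, 0, 0, 0, 0], [0, 0.066, 0.007, 0, 0, 0, 0], [0, 0.096, 0.003, 0, 0, 0, 0], [0, 0.128, -0.015, 0, 0, 0, 0], [0, 0.15, -0.036, 0, 0, 0, 0], [0, 0.164, -0.056, 0, 0, 0, 0], [0, 0.164, -0.056, 0, 0, 0, 0]]}}

```text
time: 3.32
tool_pos: [0.4712, -0.1147, 0.0921]
tool_rot: [0.0, -0.087, 0.996, -0.001]
contact_force: [0.1, 0.2, 0.5]
gripper_width: 0.003
```

Run:
```python
from h import *
plan([],None)
im=manip.grab_frame("side")[:,:,::-1];hsv=cv2.cvtColor(im.copy(),cv2.COLOR_BGR2HSV)
cv2.imwrite("pics/s1.png",im)
m=cv2.inRange(hsv,(0,150,60),(8,255,255))|cv2.inRange(hsv,(172,150,60),(180,255,255));m[:255]=0;m[310:]=0;m[:,:290]=0;m[:,370:]=0
p=cv2.findNonZero(m)[:,0];print(len(p),p.min(0),p.max(0))
for q in((-.02,-.085),(-.092,-.085),(-.02,-.013)):print(proj("side",b2w(*q,.105)).round())
```

```text
t 3.32 tcp [ 0.4712 -0.1147  0.0921] ydeg 99.9 box [-0.0636 -0.0611] F [0.1 0.2 0.5] grip 0.003
363 [311 278] [350 297]
[342. 284.]
[308. 292.]
[330. 261.]
```

>>> {"name": "carry_out", "arguments": {"moves": [[0, 0, 0, -0.1, 0, 0, 0], [0, 0, 0, -0.2, 0, 0, 0], [0, 0, 0.02, -0.3, 0, 0, 0.2], [0, -0.03, 0.08, -0.38, 0, 0, 0.4], [0, -0.07, 0.16, -0.38, 0, 0, 0.6], [0, -0.11, 0.24, -0.38, 0, 0, 0.8], [0, -0.15, 0.32, -0.38, 0, 0, 1], [0, -0.19, 0.4, -0.38, 0, 0, 1]]}}

```text
time: 4.03
tool_pos: [0.5192, 0.0595, 0.2439]
tool_rot: [0.001, 0.163, 0.987, 0.0]
contact_force: [0.5, -0.4, -0.2]
gripper_width: -0.0
```

Run:
```python
from h import *
plan([[.5853,.2827,.2]],45)
```

```text
t 4.03 tcp [0.5192 0.0595 0.2439] ydeg 71.2 box [0.0132 0.1025] F [ 0.5 -0.4 -0.2] grip -0.0
[0.024, 0.581, 0.11] turn [0.001, 0.002, 0.914]
```

>>> {"name": "carry_out", "arguments": {"moves": [[0.1, 0.01, 0.09, 0, 0, 0, 0.2], [0.3, 0.02, 0.18, 0, 0, 0, 0.4], [0.4, 0.02, 0.27, 0, 0, 0, 0.6], [0.4, 0.02, 0.36, 0, 0, 0, 0.8], [0.4, 0.02, 0.45, 0.03, 0, 0, 0.9], [0.4, 0.02, 0.53, 0.06, 0, 0, 0.9], [0.4, 0.02, 0.58, 0.11, 0, 0, 0.9], [0.4, 0.02, 0.58, 0.11, 0, 0, 0.9]]}}

```text
time: 4.7
tool_pos: [0.5835, 0.2833, 0.1941]
tool_rot: [-0.003, 0.376, 0.927, -0.002]
contact_force: [-1.3, -0.2, -1.4]
gripper_width: 0.401
```

Run:
```python
from h import *
plan([[.5853,.2827,.2],[.5853,.2827,.004]],25.9)
c=manip.camera_info("wrist");im=manip.grab_frame("wrist")[:,:,::-1].copy();cv2.imwrite("pics/w1.png",im)
print([proj("wrist",p,c).round() for p in((.5605,.334,.005),(.6105,.231,.005),(.5853,.2827,.005))])
np.save("w1.npy",c["extrinsics"])
```

```text
t 4.7 tcp [0.5835 0.2833 0.1941] ydeg 45.8 box [0.1143 0.3121] F [-1.3 -0.2 -1.4] grip 0.401
[-0.004, 0.002, -0.015] turn [-0.012, -0.007, 0.695]
[-0.006, 0.005, 0.475] turn [-0.012, -0.007, 0.695]
[array([348., 151.]), array([304., 272.]), array([325., 214.])]
```

View pics/w1.png

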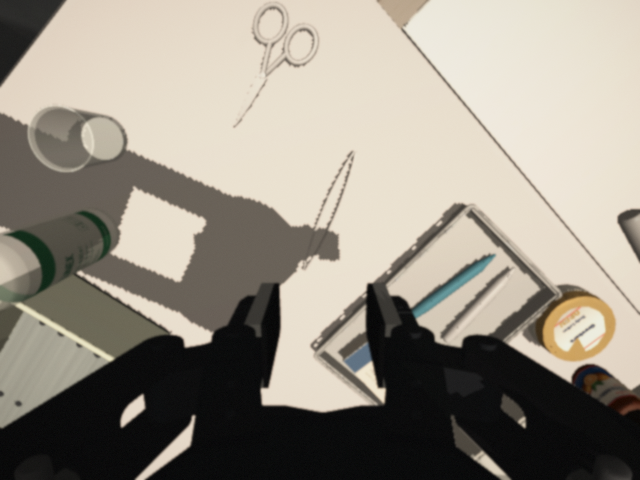

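The wrist view shows the tweezers from (352,153) to (305,269), within a few pixels of the prediction. I refine the grasp from that view.

Run:
```python
from h import *
c=dict(manip.camera_info("wrist"));c["extrinsics"]=np.load("w1.npy")
p=[ray("wrist",q,.005,c) for q in((352,153),(305,269))];print(p)
m=(p[0]+p[1])/2;d=p[0]-p[1];print(m,np.linalg.norm(d),np.degrees(np.arctan2(d[1],d[0]))-90)
m=m*.5+np.array([.5853,.2827,0])*.5
plan([[m[0],m[1],.1],[m[0],m[1],.004]],26)
```

```text
[array([0.56378001, 0.33502328, 0.005     ]), array([0.60921252, 0.23402568, 0.005     ])]
[0.58649626 0.28452448 0.005     ] 0.11074578384735047 24.220003329810837
t 4.75 tcp [0.5837 0.2816 0.1956] ydeg 45.8 box [0.1142 0.3104] F [-0.2 -0.1 -0.5] grip 0.398
[-0.001, 0.009, 0.239] turn [-0.012, -0.004, 0.69]
[-0.002, 0.01, 0.479] turn [-0.012, -0.004, 0.69]
```

>>> {"name": "carry_out", "arguments": {"moves": [[0.4, 0, 0.01, 0.06, 0, 0, 0.2], [0.4, 0, 0.01, 0.14, 0, 0, 0.4], [0.4, 0, 0.01, 0.22, 0, 0, 0.6], [0.4, 0, 0.01, 0.3, 0, 0, 0.72], [0.4, 0, 0.01, 0.38, 0, 0, 0.72], [0.4, 0, 0.01, 0.43, 0, 0, 0.72], [0.4, 0, 0.01, 0.465, 0, 0, 0.72], [0.4, 0, 0.01, 0.465, 0, 0, 0.72]]}}

```text
time: 5.42
tool_pos: [0.5859, 0.2815, 0.0102]
tool_rot: [-0.002, 0.538, 0.843, -0.002]
contact_force: [-0.2, -0.3, -0.3]
gripper_width: 0.4
```

Run:
```python
from h import *
plan([[.5859,.2836,.004]],25)
```

```text
t 5.42 tcp [0.5859 0.2815 0.0102] ydeg 24.9 box [0.1164 0.31  ] F [-0.2 -0.3 -0.3] grip 0.4
[0.005, 0.002, 0.015] turn [-0.011, -0.001, -0.002]
```

>>> {"name": "carry_out", "arguments": {"moves": [[0.4, 0, 0.002, 0.012, 0, 0, 0], [0.1, 0, 0.002, 0.012, 0, 0, 0], [0, 0, 0.002, 0.012, 0, 0, 0], [0, 0, 0.002, 0.012, 0, 0, 0], [0, 0, 0.002, 0.012, 0, 0, 0], [0, 0, 0.002, 0.012, 0, 0, 0]]}}

```text
time: 5.92
tool_pos: [0.5892, 0.2835, 0.0095]
tool_rot: [0.0, 0.537, 0.843, 0.001]
contact_force: [-0.3, 0.1, -0.5]
gripper_width: -0.0
```

Grip 0 at z of about 9 mm suggests the fingers closed above the tweezers. I'll open, go lower and retry.

>>> {"name": "carry_out", "arguments": {"moves": [[0.3, 0, 0, -0.01, 0, 0, 0], [0.4, 0, 0, -0.01, 0, 0, 0], [0.4, 0, 0, -0.01, 0, 0, 0], [0.4, 0, 0, 0.01, 0, 0, 0], [0.4, 0, 0, 0.01, 0, 0, 0]]}}

```text
time: 6.33
tool_pos: [0.5876, 0.2829, 0.0028]
tool_rot: [-0.001, 0.537, 0.843, -0.001]
contact_force: [-0.5, 1.1, -0.9]
gripper_width: 0.401
```

Run:
```python
from h import *
for i in range(3): 
    plan([[.5859,.2836,.003]],25); manip.grab_frame("wrist")
im=manip.grab_frame("wrist")[:,:,::-1];cv2.imwrite("pics/w2.png",im)
```

```text
t 6.33 tcp [0.5876 0.2829 0.0028] ydeg 25.0 box [0.1183 0.311 ] F [-0.5  1.1 -0.9] grip 0.401
[0.003, -0.003, -0.0] turn [-0.004, -0.0, -0.001]
t 6.38 tcp [0.5875 0.2828 0.0029] ydeg 25.0 box [0.1182 0.311 ] F [-0.2 -0.2 -0.4] grip 0.396
[0.003, -0.003, -0.0] turn [-0.005, -0.0, -0.001]
t 6.43 tcp [0.5877 0.283  0.0033] ydeg 25.0 box [0.1185 0.3111] F [ 0.7 -0.  -0.4] grip 0.399
[0.003, -0.003, 0.001] turn [-0.004, -0.0, -0.001]
```

View pics/w2.png

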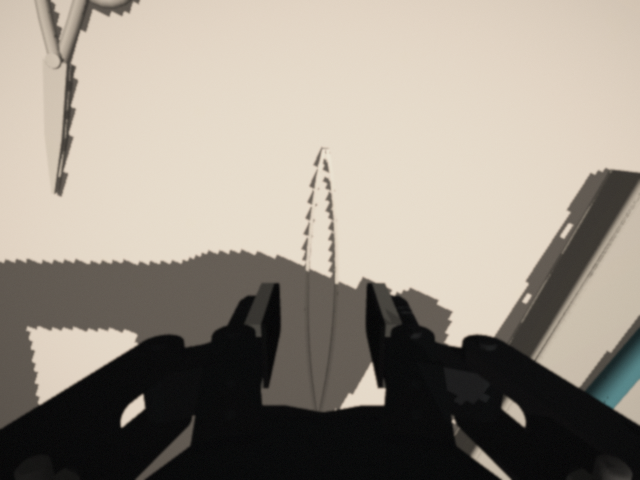

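The tweezers lie centred and aligned between the fingers, running from (323,150) to (320,408). Now I close at z = 3 mm.

>>> {"name": "carry_out", "arguments": {"moves": [[0.2, 0, 0, 0, 0, 0, 0], [0, 0, 0, 0, 0, 0, 0], [0, 0, 0, 0, 0, 0, 0], [0, 0, 0, 0, 0, 0, 0], [0, 0, 0, 0, 0, 0, 0]]}}

```text
time: 6.95
tool_pos: [0.5888, 0.2833, 0.0048]
tool_rot: [0.0, 0.537, 0.843, 0.0]
contact_force: [0.7, -0.1, 0.8]
gripper_width: 0.117
```

>>> {"name": "carry_out", "arguments": {"moves": [[0, 0, 0, -0.08, 0, 0, 0], [0, 0, 0, -0.17, 0, 0, 0], [0, 0, 0, -0.26, 0, 0, 0], [0, 0, 0, -0.36, 0, 0, 0], [0, 0, 0, -0.46, 0, 0, 0.1], [0, 0, 0, -0.57, 0, 0, 0.3], [0, 0, 0, -0.57, 0, 0, 0.53], [0, 0, 0, -0.57, 0, 0, 0.53]]}}

```text
time: 7.62
tool_pos: [0.5906, 0.284, 0.2379]
tool_rot: [0.002, 0.645, 0.764, 0.004]
contact_force: [-0.4, -0.9, -1.0]
gripper_width: 0.115
```

Run:
```python
from h import *
plan([b2w(-.006,.045,.235),b2w(-.006,.045,.04)],9.7)
```

```text
t 7.62 tcp [0.5906 0.284  0.2379] ydeg 9.7 box [0.1214 0.3116] F [-0.4 -0.9 -1. ] grip 0.115
[-0.667, -0.318, 0.003] turn [0.017, -0.003, -0.0]
[-0.668, -0.322, 0.491] turn [0.017, -0.003, -0.0]
```

>>> {"name": "carry_out", "arguments": {"moves": [[0, -0.08, -0.06, 0, 0, 0, 0], [0, -0.17, -0.12, 0, 0, 0, 0], [0, -0.26, -0.18, 0, 0, 0, 0], [0, -0.35, -0.24, 0, 0, 0, 0], [0, -0.44, -0.3, 0, 0, 0, 0], [0, -0.53, -0.32, 0, 0, 0, 0], [0, -0.62, -0.32, 0, 0, 0, 0], [0, -0.67, -0.32, 0, 0, 0, 0]]}}

```text
time: 8.28
tool_pos: [0.5065, -0.0057, 0.2302]
tool_rot: [-0.001, 0.644, 0.765, -0.001]
contact_force: [-0.2, 1.0, -0.3]
gripper_width: 0.113
```

Run:
```python
from h import *
manip.grab_frame("side");manip.grab_frame("side")
plan([b2w(-.006,.045,.235),b2w(-.006,.045,.04)],9.7)
im=manip.grab_frame("wrist")[:,:,::-1];cv2.imwrite("pics/w3.png",im)
```

```text
t 8.38 tcp [ 0.5071 -0.0053  0.2302] ydeg 9.7 box [-0.0098  0.0407] F [ 0.5 -0.2 -0.4] grip 0.12
[0.011, 0.009, -0.012] turn [-0.007, -0.001, -0.001]
[0.011, 0.011, 0.476] turn [-0.007, -0.001, -0.001]
```

View pics/w3.png

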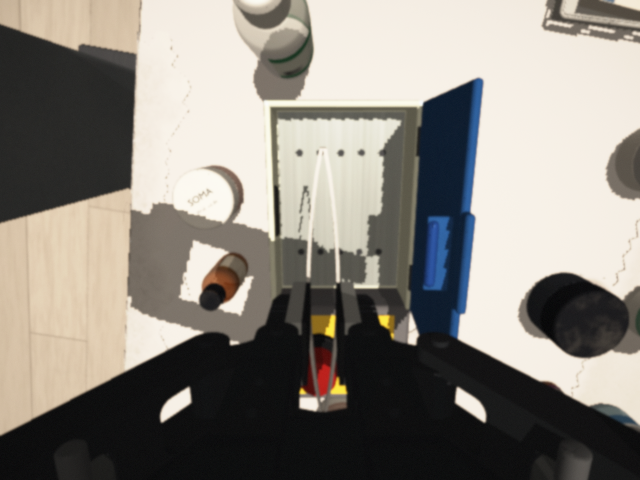

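The tweezers hang horizontally and aligned with the chamber; the lid is open and the handle is off. I lower them onto the floor.

>>> {"name": "carry_out", "arguments": {"moves": [[0, 0.01, 0.01, 0.07, 0, 0, 0], [0, 0.01, 0.01, 0.15, 0, 0, 0], [0, 0.01, 0.01, 0.23, 0, 0, 0], [0, 0.01, 0.01, 0.31, 0, 0, 0], [0, 0.01, 0.01, 0.38, 0, 0, 0], [0, 0.01, 0.01, 0.44, 0, 0, 0], [0, 0.01, 0.01, 0.47, 0, 0, 0], [0, 0.01, 0.01, 0.48, 0, 0, 0]]}}

```text
time: 9.1
tool_pos: [0.5084, 0.0034, 0.0368]
tool_rot: [-0.003, 0.643, 0.766, -0.002]
contact_force: [-0.6, 0.2, 0.2]
gripper_width: 0.117
```

Run:
```python
from h import *
manip.grab_frame("side");manip.grab_frame("side")
plan([b2w(-.006,.045,.035)],9.7)
```

```text
t 9.2 tcp [0.5107 0.0027 0.0398] ydeg 9.9 box [-0.0049  0.048 ] F [0.8 0.7 0.5] grip 0.113
[-0.007, -0.003, 0.012] turn [-0.004, -0.001, 0.007]
```

>>> {"name": "carry_out", "arguments": {"moves": [[0, 0, 0, 0.006, 0, 0, 0], [0, 0, 0, 0.008, 0, 0, 0], [0.2, 0, 0, 0.008, 0, 0, 0], [0.35, 0, 0, 0.008, 0, 0, 0], [0.35, 0, 0, 0.008, 0, 0, 0], [0.35, 0, 0, -0.04, 0, 0, 0], [0.35, 0, 0, -0.1, 0, 0, 0], [0.35, 0, 0, -0.18, 0, 0, 0]]}}

```text
time: 9.87
tool_pos: [0.5094, 0.0022, 0.1112]
tool_rot: [-0.002, 0.644, 0.765, -0.001]
contact_force: [0.8, -0.1, 0.1]
gripper_width: 0.35
```

>>> {"name": "carry_out", "arguments": {"moves": [[0.35, 0, 0, -0.08, 0, 0, 0], [0.35, 0, 0, -0.18, 0, 0, 0], [0.35, 0, 0, -0.28, 0, 0, 0], [0, 0, 0, -0.32, 0, 0, 0], [0, 0, 0, -0.32, 0, 0, 0]]}}

```text
time: 10.28
tool_pos: [0.5143, 0.0015, 0.2477]
tool_rot: [0.005, 0.644, 0.765, 0.003]
contact_force: [1.4, -0.1, 1.0]
gripper_width: 0.076
```

Run:
```python
from h import *
im=manip.grab_frame("wrist")[:,:,::-1];cv2.imwrite("pics/w4.png",im)
plan([b2w(.105,.045,.24)],9.7)
```

```text
t 10.33 tcp [0.5129 0.0017 0.2442] ydeg 9.8 box [-0.0029  0.0466] F [-0.3 -0.8 -0.6] grip 0.005
[-0.004, 0.27, 0.012] turn [0.013, 0.004, 0.003]
```

View pics/w4.png

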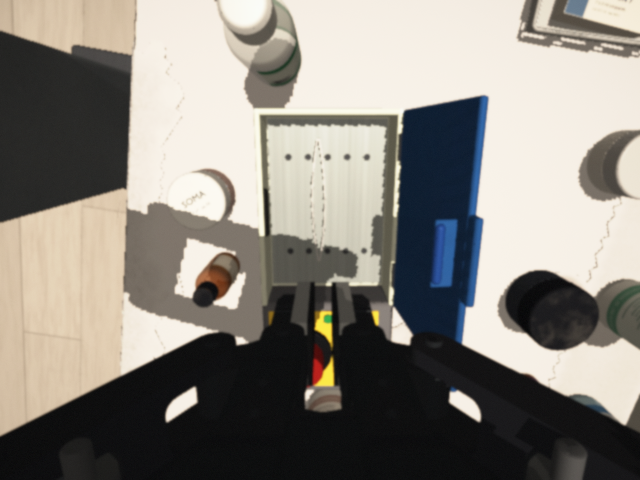

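The tweezers lie flat in the middle of the chamber floor, from (318,140) to (322,255), and the lid is still open. I go behind the lid.

>>> {"name": "carry_out", "arguments": {"moves": [[0, 0, 0.07, 0, 0, 0, 0], [0, 0, 0.15, 0, 0, 0, 0], [0, 0, 0.23, 0, 0, 0, 0], [0, 0, 0.27, 0, 0, 0, 0], [0, 0, 0.27, 0.06, 0, 0, 0], [0, 0, 0.27, 0.12, 0, 0, 0], [0, 0, 0.27, 0.18, 0, 0, 0], [0, 0, 0.27, 0.18, 0, 0, 0]]}}

```text
time: 11.0
tool_pos: [0.6141, 0.0205, 0.1612]
tool_rot: [-0.004, 0.644, 0.765, -0.003]
contact_force: [-0.6, 0.2, -1.0]
gripper_width: 0.006
```

Run:
```python
from h import *
manip.grab_frame("side")
P=[]
for t in(90,80,70,60,50,40,30,22,15,10,6):
    r=np.radians(t);P.append(b2w(.06-.1*np.cos(r)+.0145,.045,.0725+.1*np.sin(r)))
plan(P,9.7)
```

```text
t 11.05 tcp [0.6152 0.0205 0.1641] ydeg 9.8 box [0.1011 0.0478] F [-0.5 -0.9 -0.1] grip -0.001
[-0.007, -0.067, -0.021] turn [-0.015, -0.004, 0.003]
[-0.007, -0.11, -0.016] turn [-0.015, -0.004, 0.003]
[-0.007, -0.152, -0.005] turn [-0.015, -0.004, 0.003]
[-0.007, -0.191, 0.014] turn [-0.015, -0.004, 0.003]
[-0.007, -0.227, 0.039] turn [-0.015, -0.004, 0.003]
[-0.007, -0.258, 0.07] turn [-0.015, -0.004, 0.003]
[-0.007, -0.282, 0.106] turn [-0.015, -0.004, 0.003]
[-0.007, -0.297, 0.138] turn [-0.015, -0.004, 0.003]
[-0.007, -0.307, 0.167] turn [-0.015, -0.004, 0.003]
[-0.007, -0.311, 0.188] turn [-0.015, -0.004, 0.003]
[-0.007, -0.314, 0.205] turn [-0.015, -0.004, 0.003]
```

>>> {"name": "carry_out", "arguments": {"moves": [[0, -0.005, -0.04, -0.015, 0, 0, 0], [0, -0.005, -0.07, -0.02, 0, 0, 0], [0, -0.005, -0.11, -0.016, 0, 0, 0], [0, -0.005, -0.15, -0.005, 0, 0, 0], [0, -0.005, -0.19, 0.014, 0, 0, 0], [0, -0.005, -0.225, 0.039, 0, 0, 0], [0, -0.005, -0.225, 0.039, 0, 0, 0]]}}

```text
time: 11.63
tool_pos: [0.5267, 0.0031, 0.1516]
tool_rot: [-0.001, 0.644, 0.765, -0.001]
contact_force: [-0.6, 0.4, -0.1]
gripper_width: -0.002
```

>>> {"name": "carry_out", "arguments": {"moves": [[0, 0, -0.03, 0.03, 0, 0, 0], [0, 0, -0.055, 0.067, 0, 0, 0], [0, 0, -0.07, 0.1, 0, 0, 0], [0, 0, -0.08, 0.128, 0, 0, 0], [0, 0, -0.085, 0.149, 0, 0, 0], [0, 0, -0.09, 0.16, 0, 0, 0], [0, 0, -0.09, 0.16, 0, 0, 0]]}}

```text
time: 12.22
tool_pos: [0.4932, -0.0029, 0.0876]
tool_rot: [-0.001, 0.644, 0.765, -0.001]
contact_force: [0.2, -0.7, -0.3]
gripper_width: 0.002
```

Run:
```python
from h import *
manip.grab_frame("top")
plan([b2w(-.042,.045,.09),b2w(-.042,.045,.07)],9.7)
im=manip.grab_frame("side")[:,:,::-1];cv2.imwrite("pics/s2.png",cv2.resize(im[150:360,220:460],None,fx=3,fy=2.85))
```

```text
t 12.27 tcp [ 0.4939 -0.003   0.0885] ydeg 9.8 box [-0.0224  0.0452] F [ 0.4 -0.1  0.5] grip -0.002
[-0.0, -0.049, -0.004] turn [-0.002, -0.001, 0.003]
[-0.0, -0.049, 0.046] turn [-0.002, -0.001, 0.003]
```

View pics/s2.png

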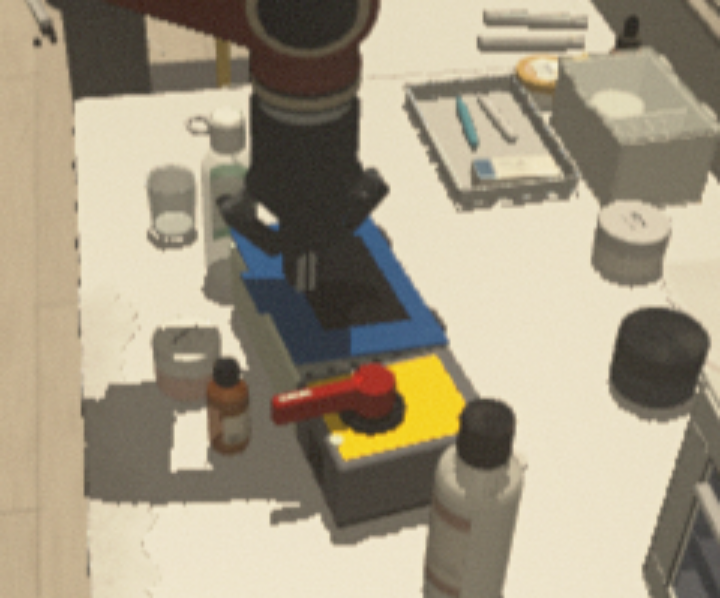

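The lid is down near the latch, with the fingertip on it at (305,280), and the handle is off. Next I move forward along the lid and press the front edge.

>>> {"name": "carry_out", "arguments": {"moves": [[0, 0, -0.025, -0.02, 0, 0, 0], [0, 0, -0.055, -0.015, 0, 0, 0], [0, 0, -0.055, 0, 0, 0, 0], [0, 0, -0.055, 0.015, 0, 0, 0], [0, 0, -0.055, 0.03, 0, 0, 0], [0, 0, -0.055, 0.036, 0, 0, 0], [0, 0, -0.055, 0.036, 0, 0, 0]]}}

```text
time: 12.9
tool_pos: [0.473, -0.0068, 0.0749]
tool_rot: [-0.0, 0.644, 0.765, -0.0]
contact_force: [-1.9, -0.2, 5.7]
gripper_width: -0.001
```

Run:
```python
from h import *
for i in range(3):
    manip.grab_frame("top");plan([b2w(-.043,.045,.071)],9.7)
```

```text
t 12.95 tcp [ 0.4729 -0.0068  0.0749] ydeg 9.8 box [-0.0437  0.0449] F [-1.9 -0.5  5.1] grip -0.001
[0.0, 0.002, 0.01] turn [-0.0, 0.0, 0.004]
t 13.0 tcp [ 0.4729 -0.0068  0.0749] ydeg 9.8 box [-0.0437  0.0449] F [-2.1  0.1  5.2] grip 0.001
[0.0, 0.002, 0.01] turn [-0.0, 0.0, 0.004]
t 13.05 tcp [ 0.473  -0.0068  0.0749] ydeg 9.8 box [-0.0437  0.0449] F [-1.7 -0.4  5.3] grip 0.0
[0.0, 0.002, 0.01] turn [0.0, 0.0, 0.004]
```

>>> {"name": "carry_out", "arguments": {"moves": [[0, 0, 0, 0.01, 0, 0, 0], [0, 0, 0, 0.02, 0, 0, 0], [0, 0, 0, 0.02, 0, 0, 0], [0, 0, 0, 0.02, 0, 0, 0]]}}

```text
time: 13.38
tool_pos: [0.4735, -0.007, 0.0739]
tool_rot: [-0.001, 0.644, 0.765, -0.001]
contact_force: [-24.7, 2.4, 47.2]
gripper_width: 0.006
```

Firm contact at z = 0.074 means the lid is seated. I lift off and go to the right side of the bar.

>>> {"name": "carry_out", "arguments": {"moves": [[0, 0, 0, -0.05, 0, 0, 0], [0, 0, 0, -0.12, 0, 0, 0], [0, 0, 0, -0.2, 0, 0, 0], [0, -0.08, -0.02, -0.28, 0, 0, 0], [0, -0.17, -0.04, -0.28, 0, 0, 0], [0, -0.26, -0.06, -0.28, 0, 0, 0], [0, -0.35, -0.06, -0.28, 0, 0, 0], [0, -0.39, -0.06, -0.28, 0, 0, 0]]}}

```text
time: 14.05
tool_pos: [0.4757, -0.1682, 0.1786]
tool_rot: [0.001, 0.645, 0.764, -0.0]
contact_force: [-1.1, 0.4, -0.9]
gripper_width: -0.001
```

Run:
```python
from h import *
im=manip.grab_frame("side")[:,:,::-1];cv2.imwrite("pics/s3.png",cv2.resize(im[150:360,220:460],None,fx=3,fy=2.85))
manip.grab_frame("top")
plan([b2w(-.066,-.112,.18),b2w(-.066,-.112,.089)],9.7)
```

```text
t 14.15 tcp [ 0.4755 -0.167   0.1781] ydeg 9.6 box [-0.0682 -0.1134] F [-0.4  0.8  0.3] grip 0.004
[0.003, 0.006, -0.005] turn [-0.001, 0.0, -0.004]
[0.003, 0.006, 0.223] turn [-0.001, 0.0, -0.004]
```

View pics/s3.png

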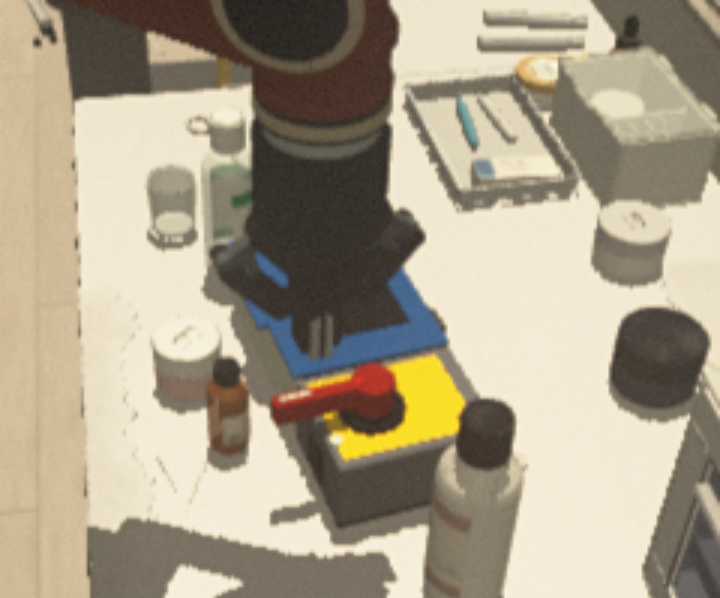

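The lid lies flat and shut, and the handle is still off with its bar tip at (275,408). I lower the tip beside the bar.

>>> {"name": "carry_out", "arguments": {"moves": [[0, 0.003, 0.006, 0.06, 0, 0, 0], [0, 0.003, 0.006, 0.12, 0, 0, 0], [0, 0.003, 0.006, 0.18, 0, 0, 0], [0, 0.003, 0.006, 0.218, 0, 0, 0], [0, 0.003, 0.006, 0.218, 0, 0, 0]]}}

```text
time: 14.57
tool_pos: [0.4744, -0.1603, 0.0864]
tool_rot: [-0.004, 0.644, 0.765, -0.001]
contact_force: [0.0, -0.2, -0.6]
gripper_width: -0.001
```

Run:
```python
from h import *
manip.grab_frame("top")
ax=np.array([-.02,-.085]);P=[]
for th,d in((5,18),(18,20),(30,22),(45,23),(60,22),(72,21),(82,20.5),(86,20.5)):
    t=np.radians(th);q=ax+.048*np.array([-np.cos(t),np.sin(t)])-d/1e3*np.array([np.sin(t),np.cos(t)]);P.append(b2w(*q,.089))
plan(P,9.7)
```

```text
t 14.62 tcp [ 0.4758 -0.1611  0.0887] ydeg 9.9 box [-0.067  -0.1076] F [ 0.1  0.8 -1. ] grip 0.004
[0.022, -0.006, -0.001] turn [-0.008, -0.007, 0.006]
[0.046, -0.012, -0.001] turn [-0.008, -0.007, 0.006]
[0.069, -0.014, -0.0] turn [-0.008, -0.007, 0.006]
[0.101, -0.008, -0.0] turn [-0.008, -0.007, 0.006]
[0.133, 0.01, -0.0] turn [-0.008, -0.007, 0.006]
[0.154, 0.031, -0.0] turn [-0.008, -0.007, 0.006]
[0.168, 0.05, -0.0] turn [-0.008, -0.007, 0.006]
[0.173, 0.058, -0.0] turn [-0.008, -0.007, 0.006]
```

>>> {"name": "carry_out", "arguments": {"moves": [[0, 0.02, -0.005, 0, 0, 0, 0], [0, 0.046, -0.012, 0, 0, 0, 0], [0, 0.07, -0.014, 0, 0, 0, 0], [0, 0.1, -0.008, 0, 0, 0, 0], [0, 0.13, 0.01, 0, 0, 0, 0], [0, 0.154, 0.03, 0, 0, 0, 0], [0, 0.168, 0.05, 0, 0, 0, 0], [0, 0.172, 0.056, 0, 0, 0, 0]]}}

```text
time: 15.28
tool_pos: [0.4883, -0.0895, 0.0918]
tool_rot: [0.0, 0.643, 0.766, 0.0]
contact_force: [0.0, -0.4, -0.5]
gripper_width: -0.002
```

>>> {"name": "carry_out", "arguments": {"moves": [[0, 0, 0, 0, 0, 0, 0], [0, 0, -0.03, 0, 0, 0, 0], [0, 0, -0.05, -0.06, 0, 0, 0], [0, 0, -0.05, -0.15, 0, 0, 0], [0, 0, -0.05, -0.25, 0, 0, 0], [0, 0, -0.05, -0.35, 0, 0, 0], [0, 0.1, -0.1, -0.35, 0, 0, 0], [0, 0.18, -0.18, -0.35, 0, 0, 0]]}}

```text
time: 15.95
tool_pos: [0.4114, -0.0368, 0.2355]
tool_rot: [0.003, 0.645, 0.764, 0.002]
contact_force: [-1.7, 1.1, 0.3]
gripper_width: 0.003
```

Run:
```python
from h import *
im=manip.grab_frame("side")[:,:,::-1];cv2.imwrite("pics/s4.png",cv2.resize(im[150:360,220:460],None,fx=3,fy=2.85))
plan([])
for q in((-.02,-.085),(-.092,-.085),(-.02,-.013)):
    p=proj("side",b2w(*q,.105));print(((p-[220,150])*[3,2.85]).round())
```

```text
t 16.0 tcp [ 0.4042 -0.0326  0.2318] ydeg 9.9 box [-0.1158  0.0312] F [ 0.1  1.7 -2.2] grip -0.002
[365. 381.]
[263. 404.]
[329. 315.]
```

View pics/s4.png

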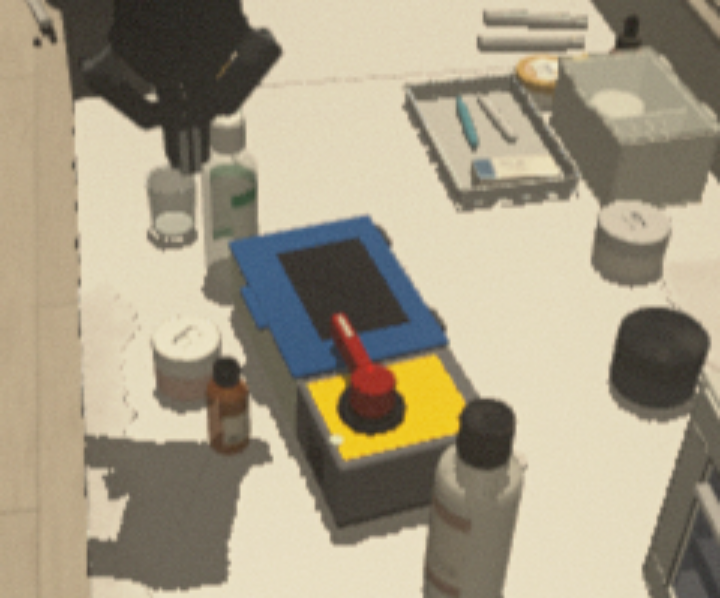

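The lid is shut flat, the bar points over the lid (tip at (338,318)) and the bystanders are in place. As a last check I compare the bar against the initial "on" picture, then hand in.

Run:
```python
from h import *
im=manip.grab_frame("side")[:,:,::-1].copy();i0=cv2.imread("pics/side0.png")
for i in(i0,im):
    h=cv2.cvtColor(i,cv2.COLOR_BGR2HSV);m=cv2.inRange(h,(0,150,60),(8,255,255))|cv2.inRange(h,(172,150,60),(180,255,255))
    m[:250]=0;m[310:]=0;m[:,:290]=0;m[:,370:]=0;p=cv2.findNonZero(m)[:,0];print(len(p),p.min(0),p.max(0),p.mean(0).round(1))
print(manip.job_done())
```

```text
239 [331 261] [350 295] [341.3 280.1]
243 [331 260] [350 295] [341.2 279.7]
the job is handed in; nothing more can be done
None
```

I turned the handle off, laid the tweezers on the chamber floor, and shut the lid until it latched. I then turned the handle back on and handed the job in at about 16 s of the 72 s allowed. The hand-in gave no verdict.

- **Handle:** In the last side picture the red bar matches its initial "on" position to within about 1 pixel. It was seen in the off position after the first turn and again just before it was turned back on.
- **Tweezers:** After release, the wrist view showed them lying flat in the middle of the chamber floor. They could not be seen again once the lid was shut.
- **Lid:** It looks flat and shut. When I pressed the front edge, it stopped firmly at about 74–75 mm, which is where the shut lid's top should be.
- **Bystanders:** All those in the last side view stand where they were. The scissors are outside that crop and were not checked again, but the arm stayed clear of them.

Two things did not go to plan:
- **First grasp:** It closed above the tweezers; I went a few millimetres lower and the second try held.
- **Final press:** It reached about 47 N through the fingertips, well above the 4 N needed. It was on the fingers, not the gripper body, and below the 120 N wrist limit.

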